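# Get the supper caddy ready

### The job

Get the supper things ready: lift the wooden bar straight up out of the caddy's two brackets and lay it flat on the worktop close behind the caddy (the side away from the robot), parallel to it and centred on it. Then stand the spice jar upright in the caddy's end compartment that has the mug in front of it and the pepper mill upright in the middle compartment, leaving the other end compartment empty. Set the tea light upright in the middle of the cork coaster, and do not shift the mug or the glass dish.

Things in the scene. Friction and masses are not known exactly. Their poses are not given: they have to be found in the camera images.
- caddy: Pale wooden caddy, fixed, 88 (x) x 246 (y) x 96 high. Origin: centre of underside; front -x faces the robot, +y its left end. Three compartments 72 x 72 inside, centres y = -78, 0, 78 (x = 0), floor z = 8, walls to z = 30. End cheeks at y = +-118, 60 deep, 72 high, each with a dark steel open-topped U bracket: slot 22 wide in x, bottom z = 74, prongs to z = 96. All mm.
- bar: Dark wooden square bar, 16 x 16 mm, 270 mm long, loose, 0.1 kg. Origin: its centre; long axis y. At the start it lies in the caddy's two U brackets over the compartments, along the caddy's y, its centre 82 mm above the worktop; it must rise level by over 22 mm to leave the brackets. Flat on the worktop its origin is 8 mm high.
- jar: Spice jar, a clear round jar with a dark lid, 41 mm diameter, 105 mm tall, 0.11 kg, standing loose on the worktop. Origin: centre of its underside, z up.
- mill: Slim plain steel pepper mill, the tallest loose thing, round, 55 mm diameter, 227 mm tall, 0.42 kg, standing loose on the worktop; side straight up to about 210 mm, its cap does not turn. Origin: centre of its underside, z up.
- tea_light: Tea light, a low candle in a round pale cup, 38 mm diameter, 15 mm tall, 0.015 kg, loose on the worktop. Origin: centre of its underside, z up.
- coaster: Round flat cork coaster, 88 mm diameter, 8 mm thick, fixed on the worktop. Origin: centre of its underside, z up.
- mug: Dotted pale mug with a handle, 87 x 121 mm over the handle, 97 mm tall, loose; it stands in front (the robot's side) of one end compartment of the caddy and shows where the jar goes; not to be moved. Origin: centre of the whole mug's outline at its underside; the handle points to its -y, the cup's axis is at y = +16 mm.
- dish: Small empty glass dish, 89 mm diameter, 34 mm tall, loose; it stands in front of the caddy's other end compartment; not to be moved. Origin: centre of its underside, z up.
Not all that is in view belongs to the job. Of the things that look like the jar, take the one that is farthest from the robot's base at the start.

How it is judged:
By the outcome, as a careful person would: the job done as asked, in the order asked, and still so for the second after the job is handed in, with the robot touching nothing.
It also fails if it takes over 112 s, if anything falls off the work surface, if the arm or the gripper's body presses on something with over 40 N, if the wrist force passes 120 N, or if a joint passes its speed limit or range.

### The arm

A 7-joint arm with a two-finger parallel gripper is mounted at the origin on a cart in front of the work surface, level with it; the furniture and walls round the work are solid. World frame = base frame: x ahead of the robot, y to its left, z up, the work surface at z = 0. Lengths are in mm, angles in rad, forces in N, time in s.
With the tool pointing down it reaches from about 400 to 875 mm from the base axis. Payload 4.4 kg.
Tool frame: the origin (TCP) lies between the finger pads; the fingertips stand robot.tip_extent ahead of it and the grasp point (between the pads) lies 8 mm behind it (robot.tip_extent is the distance from the TCP to the fingertips, in mm); z points along the fingers, y is the line along which they close (so a half turn about z gives the same grasp; the last joint's range is limited). The gripper opens to 85 mm and grips with 20 to 120 N. Pads are 22 mm wide; open, the fingers measure 114 mm over their backs; the gripper's body (76 mm by 85 mm) begins 54 mm behind the grasp point. The pads swing forward as they close: fully open they stand 13 mm farther back than shut.
Start: joints at [1.104, 0.628, 0.038, 1.517, -0.027, 0.996, -0.02], TCP at [253.629, -598.49, 242.313] pointing down, gripper open.
Joint ranges: [-3.06, 3.06], [-0.37, 2.12], [-1.25, 1.32], [0.18, 2.47], [-1.1, 4.24], [0.23, 1.98], [-2.94, 2.94]. Speed limits (rad/s): [2.57, 2.57, 3.14, 3.14, 3.14, 3.14, 3.14].

### API

Orientations are given as a unit quaternion [w, x, y, z].
In Python, from station import robot gives the robot as it stands.
- The arm moves only by the tool send_rows, never from a script. Its argument "plan" is a list of rows, each a list of 7 numbers: the shift along the tool's x, y, z in units of 40 mm (1.0 is 40 mm), then the turn, a rotation vector about the tool's x, y, z in units of 5 degrees (1.0 is 5 degrees), then the finger opening in mm, from 0 to 85.4. A call has 1 to 10 rows; each row is the pose to reach, as a shift and turn from the pose commanded when the call began, along the tool's axes at that moment; what a row does not reach only later rows make up. A row lasts 1/12 s, in which the tool goes at most 41.7 mm and 7.16 degrees, less where a joint would pass 70% of its speed; a pose out of reach is approached as far as the arm can. A call with a gripper value outside its range is refused whole. The fingers move at their own pace and stop on an object; "force" is the grip in N (left out, the last holds). Time passes only in rows, so rows that repeat a pose let the fingers close. It gives the time, the measured TCP pose, the force, the opening and the grip force at its end, in the units of the state.
- robot.get_obs(): the state, without advancing time (a new reading comes with each control period).
- robot.capture(name): name is "scene" or "side" or "wrist"; returns a dict with "pixels" (480x640x3 uint8, blue, green, red), "fov_y" (degrees; the focal length in pixels is half the picture's height over the tangent of half this angle, whatever the lens; pixels are square), "cx", "cy" (the principal point, pixels), "xyz" and "orientation" of the camera in the world. Camera axes: x right, y down, z forward; pixel columns grow to the right and rows downward; lengths in mm; the calibration is good to about 2 mm. A picture is of the moment at which its call begins. There is no depth.
- robot.hand_in(): hands the job in; it is judged then, once.
The state is a dict: "time": time; "joints": joint angles; "qvel": joint speeds; "joint_torque": joint torques, N m; "eef_pos": TCP position; "orientation": TCP orientation; "wrist_force": force on the tool from outside, world axes, zero at the start; "torque": the same for the moment, N m; "gripper_width": opening from 0.0 (shut) to 1.0 (fully open); "gripper_force": force on a finger pad.
Only numpy, scipy, OpenCV 4.12 (cv2) and the standard library are available. Lean on these libraries where they do the work, as an engineer would, in place of code of your own. Each camera call takes 0.05 s, during which the arm holds its last target. There are 200 camera calls.

## Working session

There is one attempt and no reset: what is moved stays moved. The work goes in short steps, Python scripts to look and compute and a tool call to move; the robot and the scene stay as the last step left them, time stands still between calls to the robot, and variables do not carry over. Pictures are saved under pics/ and viewed, at most 14 in all, crops included, and the job is handed in when it is done.

Besides the shell and the picture viewer there is one more tool, called after "Emit:" as a command line: name --pt "numbers of a row" for each row, then --argument value for the rest. send_rows: Moves the arm, as the interface text tells. Its arguments: {"type":"object","properties":{"plan":{"type":"array"},"force":{"type":"number"}},"required":["plan"]}

```bash
ls; mkdir -p pics
python3 - <<'E'
from station import robot
import cv2,json
o=robot.get_obs();print(o, robot.tip_extent)
for n in("scene","side","wrist"):
    c=robot.capture(n);cv2.imwrite(f"pics/{n}0.png",c["pixels"]);print(n,{k:v for k,v in c.items() if k!="pixels"})
E
```

```text
pics
{'time': 0.0, 'joints': array([ 1.10419038,  0.62935433,  0.03841441,  1.51841036, -0.02696696,
        0.99630718, -0.02001157]), 'qvel': array([-1.10022214e-03, -1.14359787e-03,  1.21099446e-03, -4.59096045e-04,
        5.59063647e-05, -4.36986011e-04, -2.63069338e-03]), 'joint_torque': array([ 2.10761386e-04, -5.63398433e+01,  1.22640945e+00, -1.93445438e+01,
        1.10722653e-02,  1.02954419e-02, -1.09076844e-06]), 'eef_pos': array([ 253.38975883, -597.89047179,  241.36972462]), 'orientation': array([-9.57250733e-04,  9.79983207e-01,  1.99077751e-01, -2.14297357e-04]), 'wrist_force': array([ 0.31522184, -0.36296644, -0.08193829]), 'torque': array([ 0.00569003, -0.00245861, -0.05392502]), 'gripper_force': 0.0, 'gripper_width': 0.999085824388523} 11.0
scene {'fov_y': 56.41478101022147, 'cx': 319.68775900570023, 'cy': 235.76363384698854, 'xyz': array([206.84162468, 559.61155393, 757.22336101]), 'orientation': array([ 0.09180852, -0.2713701 ,  0.90824432, -0.30499463])}
side {'fov_y': 42.943569748111365, 'cx': 327.5650832240622, 'cy': 234.59748910568607, 'xyz': array([ 274.32610965, -514.39701699, 1236.74384174]), 'orientation': array([-0.25586242,  0.95121382, -0.16578183,  0.04736107])}
wrist {'fov_y': 64.48337864146067, 'cx': 320.67789051906954, 'cy': 233.94061874636571, 'xyz': array([ 325.24136867, -568.05362263,  373.38139766]), 'orientation': array([ 0.12713202,  0.82363735, -0.54600996, -0.08562761])}
```

View pics/scene0.png

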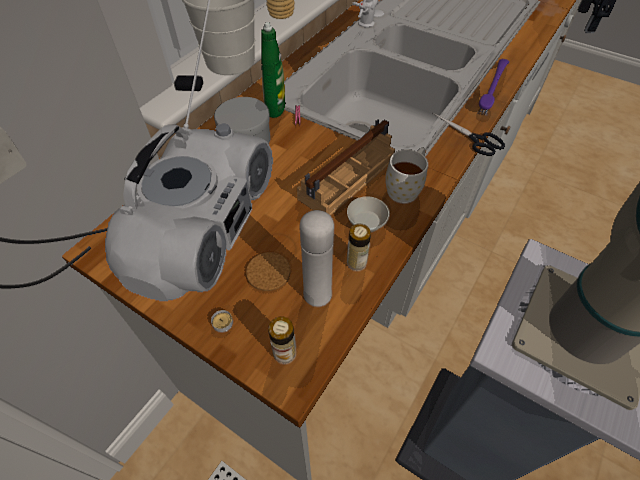

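View pics/side0.png

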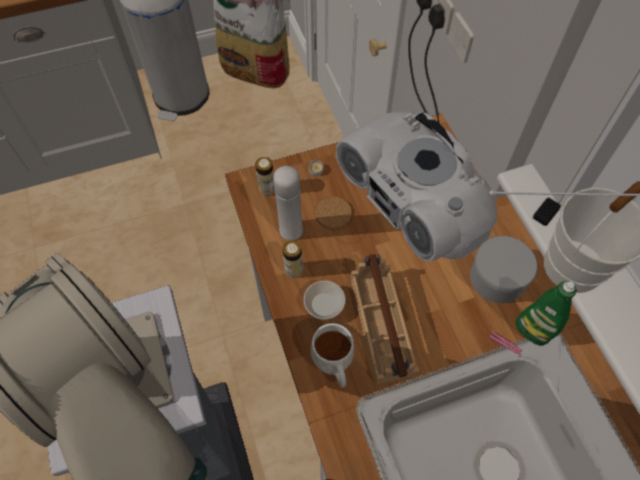

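The scene picture shows the jar candidates A (283,340) and B (358,247), the mill (317,258), tea light (221,320), coaster (269,271), dish (368,214), mug (407,175) and bar ends (311,187) and (382,130). The side picture shows the same things, with A at (264,177), B at (292,260), mill (288,205), tea light (317,167) and bar ends (374,262) and (400,368).

```bash
cat > h.py <<'E'
import numpy as np, cv2
from scipy.spatial.transform import Rotation as R
def rot(q): return R.from_quat([q[1],q[2],q[3],q[0]]).as_matrix()
class Cam:
    def __init__(s,c):
        s.f=240/np.tan(np.radians(c["fov_y"])/2);s.c=np.array([c["cx"],c["cy"]]);s.p=np.array(c["xyz"]);s.R=rot(c["orientation"]);s.im=c.get("pixels")
    def plane(s,uv,z):
        d=s.R@np.r_[(np.array(uv)-s.c)/s.f,1];return s.p+d*(z-s.p[2])/d[2]
    def proj(s,P):
        q=(np.atleast_2d(P)-s.p)@s.R;return q[:,:2]/q[:,2:]*s.f+s.c
SC=dict(fov_y=56.41478101022147,cx=319.68775900570023,cy=235.76363384698854,xyz=[206.84162468,559.61155393,757.22336101],orientation=[0.09180852,-0.2713701,0.90824432,-0.30499463])
SI=dict(fov_y=42.943569748111365,cx=327.5650832240622,cy=234.59748910568607,xyz=[274.32610965,-514.39701699,1236.74384174],orientation=[-0.25586242,0.95121382,-0.16578183,0.04736107])
def circ(x,y,z,r): 
    t=np.linspace(0,2*np.pi,60);return np.c_[x+r*np.cos(t),y+r*np.sin(t),0*t+z]
def crop(cam,im,polys,u0,v0,w,h,k,name):
    b=cv2.resize(im[v0:v0+h,u0:u0+w],None,fx=k,fy=k,interpolation=cv2.INTER_CUBIC)
    for P in polys:
        q=((cam.proj(P)-[u0,v0]+.5)*k).astype(np.int32);cv2.polylines(b,[q],False,(255,0,255),1)
    cv2.imwrite(name,b)
E
python3 - <<'E'
from h import *
a,b=Cam(SC),Cam(SI)
for n,z,p,q in [("A",105,(282,324),(264,162)),("B",105,(360,231),(292,248)),("millbase",0,(318,298),(291,234)),("milltop",227,(317,214),(286,172)),("tea",15,(221,319),(317,165)),("coaster",8,(269,271),(334,212)),("dish",34,(368,212),(325,299)),("mugtop",97,(408,163),(333,343)),("barL",90,(309,183),(374,258)),("barR",90,(386,125),(403,371))]:
    print(n,a.plane(p,z).round(),b.plane(q,z).round())
E
```

```text
A [432. 327. 105.] [431. 333. 105.]
B [423.  97. 105.] [421.  97. 105.]
millbase [443. 208.   0.] [444. 190.   0.]
milltop [454. 191. 227.] [449. 203. 227.]
tea [562. 348.  15.] [565. 348.  15.]
coaster [555. 214.   8.] [559. 208.   8.]
dish [458.  -6.  34.] [458.  -8.  34.]
mugtop [ 432. -121.   97.] [ 432. -128.   97.]
barL [578.  36.  90.] [580.  23.  90.]
barR [ 533. -213.   90.] [ 540. -224.   90.]
```

A stands 544 mm from the base and B 434 mm, so A (scene 283,340) is the jar meant. I check it and the poses with model overlays in enlarged crops.

```bash
cat >> h.py <<'E'
def models(M):
    P=[]
    for n,r,h in [("A",20.5,105),("mill",27.5,210),("tea",19,15),("coaster",44,8),("dish",44.5,34)]:
        x,y=M[n]; P+=[circ(x,y,0,r),circ(x,y,h,r)]
    x,y,w=M["caddy"]; T=R.from_euler('z',w).as_matrix()
    def box(cx,cy,z,hx,hy): return np.array([[cx+sx*hx,cy+sy*hy,z] for sx,sy in[(1,1),(1,-1),(-1,-1),(-1,1),(1,1)]])@T.T+[x,y,0]
    P+=[box(0,0,0,44,123),box(0,0,30,44,123),box(0,0,90,8,135)]
    P+=[box(0,s*118,72,30,5) for s in(1,-1)]
    return P
E
cat > ov.py <<'E'
from h import *
M=dict(A=(432,330),mill=(446,199),tea=(563,348),coaster=(557,211),dish=(458,-7),caddy=(558,-94,-0.17))
crop(Cam(SC),cv2.imread("pics/scene0.png"),models(M),205,110,230,260,2.3,"pics/ovs.png")
crop(Cam(SI),cv2.imread("pics/side0.png"),models(M),235,145,190,240,2.5,"pics/ovi.png")
E
python3 ov.py
```

```text
(no output)
```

View pics/ovs.png

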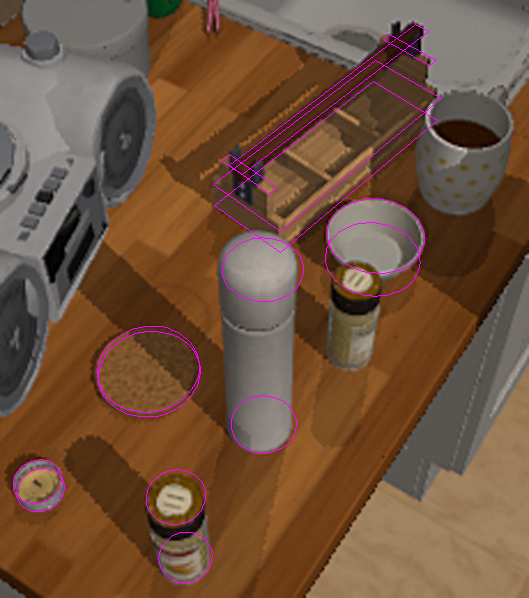

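View pics/ovi.png

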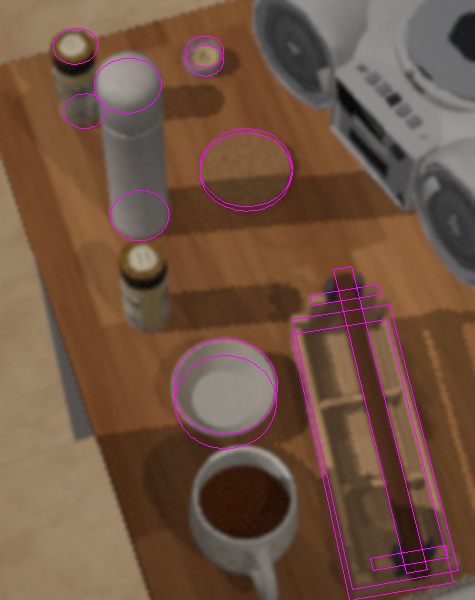

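The overlays match A, mill, tea light and coaster within about 2 mm. The caddy and dish are off by a few mm. I'll refine the caddy with the wrist camera from above, and check the bar's laying place against the sink.

```bash
cat >> h.py <<'E'
def go(xyz,xang=None):
    """print the step to a tool-down pose at xyz, tool x axis at xang deg (world)"""
    from station import robot
    o=robot.get_obs();Rt=rot(o["orientation"]);p=np.array(o["eef_pos"])
    s=Rt.T@(np.array(xyz)-p)/40
    if xang is None: rv=np.zeros(3)
    else:
        t=np.radians(xang);x=np.array([np.cos(t),np.sin(t),0]);z=np.array([0,0,-1.]);G=np.c_[x,np.cross(z,x),z]
        rv=np.degrees(R.from_matrix(Rt.T@G).as_rotvec())/5
    print("t",o["time"].__round__(2),"tcp",p.round(1),"xang",np.degrees(np.arctan2(Rt[1,0],Rt[0,0])).round(2),"tilt",np.degrees(np.arccos(-Rt[2,2])).round(2),"w",round(o["gripper_width"]*85.4,1),"gf",round(o["gripper_force"],1),"wf",o["wrist_force"].round(1),"j",o["joints"].round(2))
    print("shift",s.round(3),"turn",rv.round(3), "rows",np.ceil(max(np.linalg.norm(s)*40/41.7,np.linalg.norm(rv)*5/7.16)))
E
python3 - <<'E'
from h import *
W=dict(fov_y=64.48337864146067,cx=320.67789051906954,cy=233.94061874636571,xyz=[325.24136867,-568.05362263,373.38139766],orientation=[0.12713202,0.82363735,-0.54600996,-0.08562761])
Rt=rot([-9.57250733e-04,.979983207,.199077751,-2.14297357e-04]);c=Cam(W)
print(Rt.T@(c.p-[253.39,-597.89,241.37]),"\n",Rt.T@c.R)
go([540,-95,330],80.3)
b=Cam(SI);T=R.from_euler('z',-.17).as_matrix()
for X in(75,):
    P=[T@[X+dx,y,16]+[556,-92,0] for dx in(-8,8) for y in(-135,135)]
    print(np.round(P),b.proj(P).round())
E
```

```text
[  77.79274971    0.30503179 -132.0152747 ] 
 [[-1.19765399e-03 -9.53024975e-01 -3.02889356e-01]
 [ 9.99999249e-01 -1.06263062e-03 -6.10584577e-04]
 [ 2.60042847e-04 -3.02889860e-01  9.53025532e-01]]
t 0.15 tcp [ 253.5 -598.1  241.6] xang 22.97 tilt 0.08 w 85.5 gf 0.0 wf [ 0.3 -0.1  0.6] j [ 1.1   0.63  0.04  1.52 -0.03  1.   -0.02]
shift [11.502 -8.788 -2.197] turn [-1.5000e-02 -8.0000e-03 -1.1467e+01] rows 15.0
[[ 599. -236.   16.]
 [ 645.   30.   16.]
 [ 615. -239.   16.]
 [ 661.   27.   16.]] [[428. 378.]
 [397. 262.]
 [436. 377.]
 [404. 261.]]
```

Emit:
send_rows --pt "11.5 -8.8 -2.2 0 0 -11.5 60" --pt "11.5 -8.8 -2.2 0 0 -11.5 60" --pt "11.5 -8.8 -2.2 0 0 -11.5 60" --pt "11.5 -8.8 -2.2 0 0 -11.5 60" --pt "11.5 -8.8 -2.2 0 0 -11.5 60" --pt "11.5 -8.8 -2.2 0 0 -11.5 60" --pt "11.5 -8.8 -2.2 0 0 -11.5 60" --pt "11.5 -8.8 -2.2 0 0 -11.5 60" --pt "11.5 -8.8 -2.2 0 0 -11.5 60" --pt "11.5 -8.8 -2.2 0 0 -11.5 60"

```text
time: 0.98
eef_pos: [457.6, -238.6, 305.2]
orientation: [-0.0, 0.763, 0.646, -0.0]
wrist_force: [-0.1, -0.0, -0.1]
gripper_width: 0.703
gripper_force: 0.0
```

```bash
python3 -c "
from h import *
go([540,-120,330],80.3)"
```

```text
t 0.98 tcp [ 457.6 -238.6  305.2] xang 80.47 tilt 0.01 w 60.0 gf 0.0 wf [-0.1 -0.  -0.1] j [ 0.64  0.38 -0.29  1.8   0.13  0.99  0.13]
shift [ 3.266  1.542 -0.62 ] turn [-0.001 -0.     0.034] rows 4.0
```

Emit:
send_rows --pt "4.7 1.3 -0.6 0 0 0 40" --pt "4.7 1.3 -0.6 0 0 0 40" --pt "4.7 1.3 -0.6 0 0 0 40" --pt "4.7 1.3 -0.6 0 0 0 40" --pt "4.7 1.3 -0.6 0 0 0 40" --pt "4.7 1.3 -0.6 0 0 0 40" --pt "4.7 1.3 -0.6 0 0 0 40" --pt "4.7 1.3 -0.6 0 0 0 40"

```text
time: 1.65
eef_pos: [539.1, -64.4, 328.5]
orientation: [-0.0, 0.764, 0.646, -0.001]
wrist_force: [-0.4, -1.1, -0.3]
gripper_width: 0.47
gripper_force: 0.0
```

Run:
```python
from h import *
from station import robot
import pickle
go([540,-60,330],80.3)
c=robot.capture("wrist");pickle.dump(c,open("w1.pkl","wb"))
M=dict(A=(432,330),mill=(446,199),tea=(563,348),coaster=(557,211),dish=(458,-7),caddy=(557,-92,-0.17))
T=R.from_euler('z',-.17).as_matrix()
P=models(M)+[np.array([T@[75+dx,y,0]+[557,-92,0] for dx,y in((-8,-135),(8,-135),(8,135),(-8,135),(-8,-135))])]
crop(Cam(c),c["pixels"],P,0,0,640,480,1.25,"pics/w1.png")
```

```text
t 1.65 tcp [539.1 -64.4 328.5] xang 80.44 tilt 0.09 w 40.1 gf 0.0 wf [-0.4 -1.1 -0.3] j [ 0.3   0.4  -0.34  1.69  0.15  1.08 -0.25]
shift [ 0.113  0.004 -0.038] turn [-0.012  0.013  0.028] rows 1.0
```

View pics/w1.png

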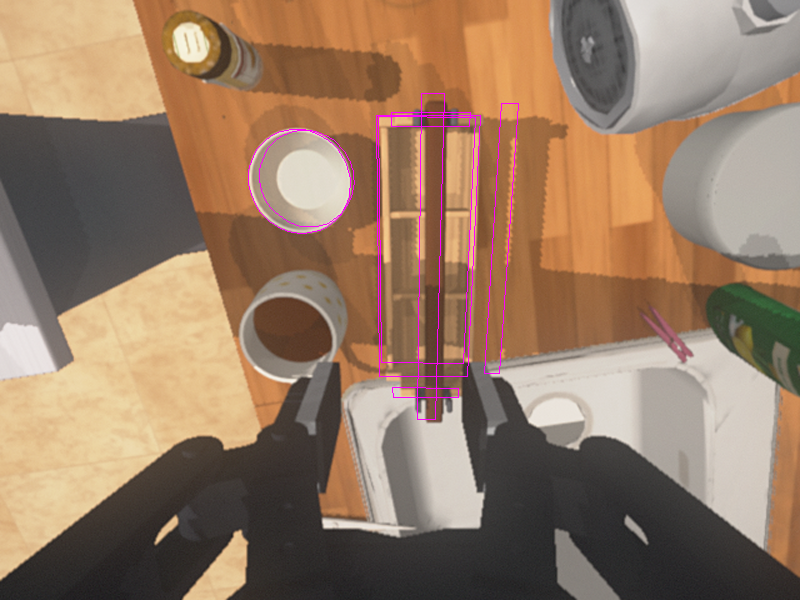

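The wrist picture shows the bar running (432,96)-(434,420), with the caddy yaw about 1.4° less turned than modelled. The laying place's near end, at about (490,370), touches the sink rim edge (497,365). I'm enlarging for exact corners.

Run:
```python
from h import *
import pickle
c=pickle.load(open("w1.pkl","rb"));im=c["pixels"]
M=dict(A=(432,330),mill=(446,199),tea=(563,348),coaster=(557,211),dish=(456,-9),caddy=(560,-94,-0.145))
T=R.from_euler('z',-.145).as_matrix()
P=models(M)+[np.array([T@[75+dx,y,0]+[560,-94,0] for dx,y in((-8,-135),(8,-135),(8,135),(-8,135),(-8,-135))])]
k=3.4
crop(Cam(c),im,P,290,65,145,90,k,"a.png");crop(Cam(c),im,P,290,260,145,85,k,"b.png")
cv2.imwrite("pics/w1c.png",np.vstack([cv2.imread("a.png"),cv2.imread("b.png")]))
```

```text
(no output)
```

View pics/w1c.png

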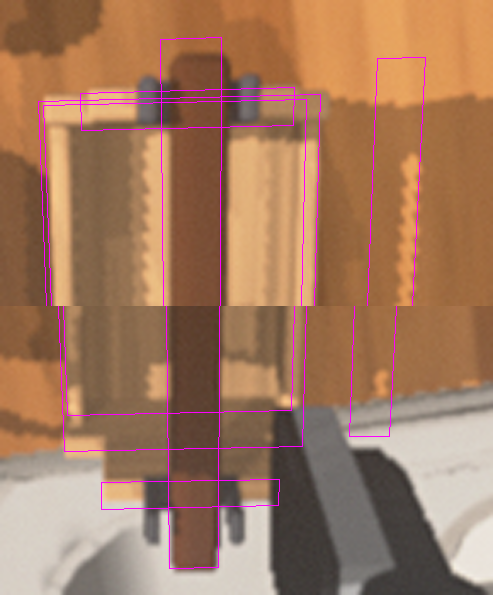

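Fit: caddy at about (561,-94.5), yaw -0.155. The bar is about 3 mm toward -y in its brackets. The rim would be overlapped by about 9 mm if exactly centred, so I'll bias a few mm to +y when laying. Now to go above the bar.

```bash
python3 -c "
from h import *
go([561,-97.5,140],81.1)
go([561,-97.5,88],81.1)"
```

```text
t 1.7 tcp [538.9 -65.2 328.5] xang 80.35 tilt 0.1 w 40.3 gf 0.0 wf [-0.5 -0.5  0.1] j [ 0.3   0.4  -0.33  1.69  0.15  1.08 -0.25]
shift [-0.698  0.685  4.712] turn [-0.013  0.014 -0.15 ] rows 5.0
t 1.7 tcp [538.9 -65.2 328.5] xang 80.35 tilt 0.1 w 40.3 gf 0.0 wf [-0.5 -0.5  0.1] j [ 0.3   0.4  -0.33  1.69  0.15  1.08 -0.25]
shift [-0.697  0.686  6.012] turn [-0.013  0.014 -0.15 ] rows 6.0
```

Emit:
send_rows --pt "-0.7 0.69 1 0 0 -0.15 40" --pt "-0.7 0.69 2 0 0 -0.15 40" --pt "-0.7 0.69 3 0 0 -0.15 40" --pt "-0.7 0.69 4 0 0 -0.15 40" --pt "-0.7 0.69 4.7 0 0 -0.15 40" --pt "-0.7 0.69 4.7 0 0 -0.15 40" --pt "-0.7 0.69 4.7 0 0 -0.15 40" --pt "-0.7 0.69 4.7 0 0 -0.15 40"

```text
time: 2.37
eef_pos: [563.3, -96.7, 142.7]
orientation: [0.001, 0.76, 0.65, 0.001]
wrist_force: [-0.4, -0.4, 1.0]
gripper_width: 0.467
gripper_force: 0.0
```

Run:
```python
from h import *
from station import robot
go([561,-97.5,88],81.1)
c=robot.capture("wrist");cv2.imwrite("pics/w2.png",c["pixels"])
```

```text
t 2.37 tcp [563.3 -96.7 142.7] xang 81.13 tilt 0.15 w 39.9 gf 0.0 wf [-0.4 -0.4  1. ] j [ 0.29  0.66 -0.27  1.83  0.26  0.69 -0.28]
shift [-0.027 -0.058  1.367] turn [0.031 0.002 0.006] rows 2.0
```

View pics/w2.png

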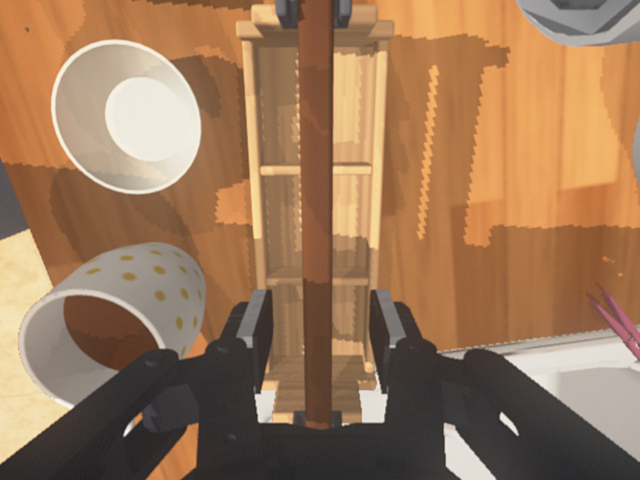

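Picture: bar at column ~317 between the fingers (272/372), about 2 mm off, matching the planned correction. Descend and grip.

Emit:
send_rows --pt "-0.03 -0.06 0.6 0 0 0 40" --pt "-0.03 -0.06 1.1 0 0 0 40" --pt "-0.03 -0.06 1.37 0 0 0 40" --pt "-0.03 -0.06 1.37 0 0 0 40" --pt "-0.03 -0.06 1.37 0 0 0 30" --pt "-0.03 -0.06 1.37 0 0 0 10" --pt "-0.03 -0.06 1.37 0 0 0 10" --pt "-0.03 -0.06 1.37 0 0 0 10" --pt "-0.03 -0.06 1.37 0 0 0 10" --pt "-0.03 -0.06 1.37 0 0 0 10" --force 50

```text
time: 3.25
eef_pos: [561.0, -96.6, 87.9]
orientation: [0.001, 0.759, 0.651, 0.001]
wrist_force: [-1.0, 0.2, 7.4]
gripper_width: 0.165
gripper_force: 50.0
```

```bash
python3 -c "
from h import *
go([561,-97.5,140],81.1)"
```

```text
t 3.25 tcp [561.  -96.6  87.9] xang 81.22 tilt 0.19 w 14.1 gf 50.0 wf [-1.   0.2  7.4] j [ 0.27  0.73 -0.23  1.87  0.29  0.57 -0.31]
shift [-0.021  0.007 -1.302] turn [ 0.039 -0.001  0.023] rows 2.0
```

Emit:
send_rows --pt "0 0 -0.2 0 0 0 10" --pt "0 0 -0.5 0 0 0 10" --pt "0 0 -0.9 0 0 0 10" --pt "0 0 -1.3 0 0 0 10" --pt "0 0 -1.7 0 0 0 10" --pt "0 0 -1.7 0 0 0 10" --pt "0 0 -1.7 0 0 0 10"

```text
time: 3.83
eef_pos: [560.4, -96.8, 155.6]
orientation: [0.001, 0.759, 0.651, 0.001]
wrist_force: [-0.2, 0.4, -1.3]
gripper_width: 0.169
gripper_force: 49.2
```

```bash
python3 -c "
from h import *
go([635.5,-99,156],81.1)
go([635.5,-99,30],81.1)"
```

```text
t 3.83 tcp [560.4 -96.8 155.6] xang 81.2 tilt 0.16 w 14.5 gf 49.2 wf [-0.2  0.4 -1.3] j [ 0.3   0.63 -0.28  1.83  0.25  0.71 -0.27]
shift [ 0.232  1.864 -0.006] turn [0.032 0.    0.02 ] rows 2.0
t 3.83 tcp [560.4 -96.8 155.6] xang 81.2 tilt 0.16 w 14.5 gf 49.2 wf [-0.2  0.4 -1.3] j [ 0.3   0.63 -0.28  1.83  0.25  0.71 -0.27]
shift [0.232 1.855 3.144] turn [0.032 0.    0.02 ] rows 4.0
```

Emit:
send_rows --pt "0.1 0.6 0 0 0 0 10" --pt "0.23 1.3 0 0 0 0 10" --pt "0.23 1.86 0 0 0 0 10" --pt "0.23 1.86 0.3 0 0 0 10" --pt "0.23 1.86 1 0 0 0 10" --pt "0.23 1.86 1.8 0 0 0 10" --pt "0.23 1.86 2.5 0 0 0 10" --pt "0.23 1.86 2.9 0 0 0 10" --pt "0.23 1.86 3 0 0 0 10" --pt "0.23 1.86 3 0 0 0 10"

```text
time: 4.67
eef_pos: [632.5, -98.6, 31.9]
orientation: [-0.002, 0.759, 0.651, -0.002]
wrist_force: [0.1, 0.9, -1.2]
gripper_width: 0.171
gripper_force: 49.2
```

Run:
```python
from h import *
from station import robot
go([635.5,-99,14],81.1)
c=robot.capture("wrist");cv2.imwrite("pics/w3.png",c["pixels"])
```

```text
t 4.67 tcp [632.5 -98.6  31.9] xang 81.22 tilt 0.27 w 14.6 gf 49.2 wf [ 0.1  0.9 -1.2] j [ 0.24  0.89 -0.22  1.68  0.3   0.61 -0.3 ]
shift [0.002 0.079 0.447] turn [-0.054  0.002  0.025] rows 1.0
```

View pics/w3.png

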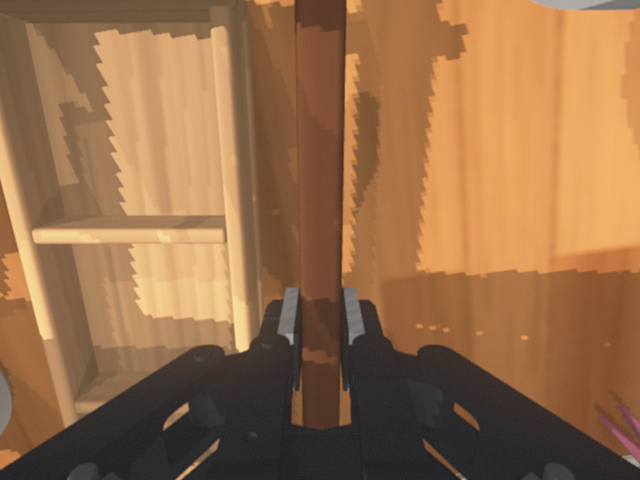

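The bar hangs parallel behind the caddy, bar edge at column 298 and caddy wall at about 255 (gap ~14 mm). I'll move 4 mm farther back for finger clearance, then lower.

Emit:
send_rows --pt "0 0.16 0.1 0 0 0 10" --pt "0 0.16 0.2 0 0 0 10" --pt "0 0.16 0.3 0 0 0 10" --pt "0 0.16 0.36 0 0 0 10" --pt "0 0.16 0.4 0 0 0 10" --pt "0 0.16 0.43 0 0 0 10" --pt "0 0.16 0.43 0 0 0 10" --pt "0 0.16 0.43 0 0 0 10"

```text
time: 5.38
eef_pos: [640.9, -99.8, 17.1]
orientation: [0.0, 0.759, 0.651, 0.0]
wrist_force: [-0.2, 0.4, -0.0]
gripper_width: 0.171
gripper_force: 49.4
```

Run:
```python
from h import *
go([638,-99,14],81.1)
```

```text
t 5.38 tcp [640.9 -99.8  17.1] xang 81.21 tilt 0.01 w 14.6 gf 49.4 wf [-0.2  0.4 -0. ] j [ 0.24  0.92 -0.22  1.66  0.31  0.6  -0.3 ]
shift [ 0.01  -0.075  0.078] turn [0.001 0.001 0.021] rows 1.0
```

Emit:
send_rows --pt "0 -0.06 0 0 0 0 10" --pt "0 -0.06 0.04 0 0 0 10" --pt "0 -0.06 0.07 0 0 0 10" --pt "0 -0.06 0.07 0 0 0 10" --pt "0 -0.06 0.07 0 0 0 10"

```text
time: 5.8
eef_pos: [638.9, -99.5, 16.0]
orientation: [0.001, 0.759, 0.651, 0.0]
wrist_force: [-3.0, 1.4, 11.8]
gripper_width: 0.171
gripper_force: 50.9
```

Run:
```python
from h import *
go([638,-99,14],81.1)
```

```text
t 5.8 tcp [638.9 -99.5  16. ] xang 81.23 tilt 0.06 w 14.6 gf 50.9 wf [-3.   1.4 11.8] j [ 0.24  0.92 -0.21  1.66  0.31  0.59 -0.31]
shift [ 0.009 -0.023  0.049] turn [0.011 0.006 0.026] rows 1.0
```

Emit:
send_rows --pt "0 0 -0.02 0 0 0 18" --pt "0 0 -0.02 0 0 0 20" --pt "0 0 -0.02 0 0 0 24" --pt "0 0 -0.02 0 0 0 24" --pt "0 0 -0.3 0 0 0 24" --pt "0 0 -1 0 0 0 24" --pt "0 0 -2 0 0 0 24" --pt "0 0 -3 0 0 0 24" --pt "0 0 -4 0 0 0 24" --pt "0 0 -5 0 0 0 24"

```text
time: 6.63
eef_pos: [638.1, -99.4, 216.7]
orientation: [0.0, 0.759, 0.651, 0.0]
wrist_force: [1.1, -0.2, -0.1]
gripper_width: 0.283
gripper_force: 0.0
```

Run:
```python
from h import *
go([600,-60,330],81.1)
```

```text
t 6.63 tcp [638.1 -99.4 216.7] xang 81.22 tilt 0.02 w 24.2 gf 0.0 wf [ 1.1 -0.2 -0.1] j [ 0.29  0.66 -0.3   1.55  0.22  0.96 -0.23]
shift [ 0.828 -1.091 -2.832] turn [ 0.002 -0.002  0.025] rows 4.0
```

Emit:
send_rows --pt "1.8 -0.9 -2.6 0 0 0 60" --pt "1.8 -0.9 -2.6 0 0 0 60" --pt "1.8 -0.9 -2.6 0 0 0 60" --pt "1.8 -0.9 -2.6 0 0 0 60" --pt "1.8 -0.9 -2.6 0 0 0 60" --pt "1.8 -0.9 -2.6 0 0 0 60"

```text
time: 7.13
eef_pos: [613.6, -23.5, 318.2]
orientation: [0.001, 0.759, 0.651, -0.0]
wrist_force: [-0.1, -0.6, 0.1]
gripper_width: 0.701
gripper_force: 0.0
```

Run:
```python
from h import *
from station import robot
import pickle
go([432,330,200],81.1)
c=robot.capture("wrist")
M=dict(A=(432,330),mill=(446,199),tea=(563,348),coaster=(557,211),dish=(456,-9),caddy=(561.3,-94.5,-0.155))
T=R.from_euler('z',-.155).as_matrix()
P=models(M)+[np.array([T@[77+dx,5+y,16]+[561.3,-94.5,0] for dx,y in((-8,-135),(8,-135),(8,135),(-8,135),(-8,-135))])]
crop(Cam(c),c["pixels"],P,250,60,200,300,2,"pics/w4.png")
```

```text
t 7.13 tcp [613.6 -23.5 318.2] xang 81.22 tilt 0.07 w 59.9 gf 0.0 wf [-0.1 -0.6  0.1] j [ 0.19  0.52 -0.32  1.52  0.18  1.13 -0.32]
shift [ 8.044 -5.838  2.945] turn [0.004 0.014 0.023] rows 10.0
```

View pics/w4.png

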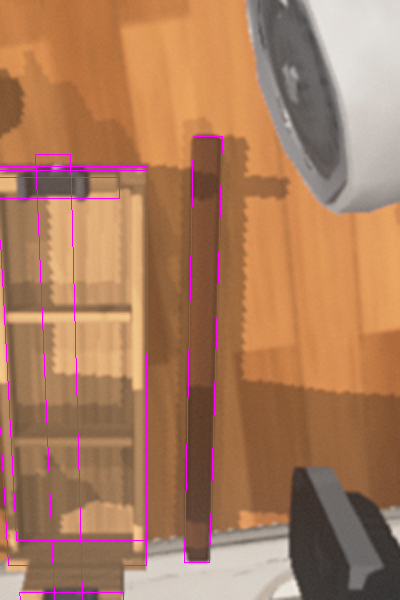

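The bar lies flat and parallel, exactly on the model at (200,135)-(197,562), about 25 mm behind the caddy. Next the jar, with one look from above for the jar, mill, tea light and coaster.

Emit:
send_rows --pt "7.5 -4.5 -0.4 0 0 0 70" --pt "7.5 -4.5 -0.4 0 0 0 70" --pt "7.5 -4.5 -0.4 0 0 0 70" --pt "7.5 -4.5 -0.4 0 0 0 70" --pt "7.5 -4.5 -0.4 0 0 0 70" --pt "7.5 -4.5 -0.4 0 0 0 70" --pt "7.5 -4.5 -0.4 0 0 0 70" --pt "7.5 -4.5 -0.4 0 0 0 70" --pt "7.5 -4.5 -0.4 0 0 0 70" --pt "7.5 -4.5 -0.4 0 0 0 70"

```text
time: 8.02
eef_pos: [479.1, 305.3, 332.4]
orientation: [-0.002, 0.757, 0.653, -0.001]
wrist_force: [-0.4, 0.2, 1.2]
gripper_width: 0.818
gripper_force: 0.0
```

Run:
```python
from h import *
from station import robot
import pickle
go([432,330,200],81.1)
c=robot.capture("wrist");pickle.dump(c,open("w5.pkl","wb"))
M=dict(A=(432,330),mill=(446,199),tea=(563,348),coaster=(557,211),dish=(456,-9),caddy=(561.3,-94.5,-0.155))
crop(Cam(c),c["pixels"],models(M),0,0,640,480,1.25,"pics/w5.png")
```

```text
t 8.02 tcp [479.1 305.3 332.4] xang 81.6 tilt 0.24 w 69.9 gf 0.0 wf [-0.4  0.2  1.2] j [-0.35  0.44 -0.39  1.62  0.18  1.12 -0.94]
shift [ 0.435 -1.242  3.316] turn [-0.047 -0.009  0.1  ] rows 4.0
```

View pics/w5.png

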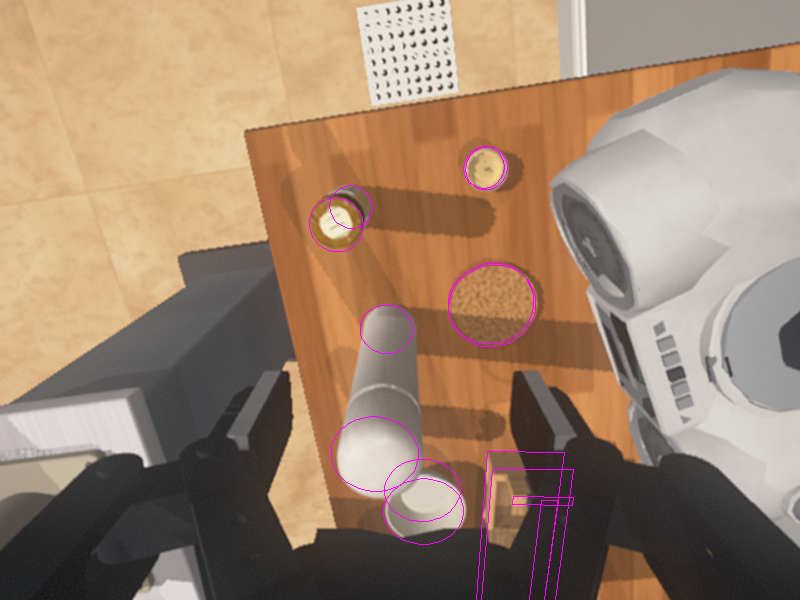

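The overlays fit: lid (335,222), tea light (487,169), coaster (492,305), mill cap (379,460), so the mill sits at x≈448. Down to jar A.

Emit:
send_rows --pt "0.43 -1.24 0 0 0 0 70" --pt "0.43 -1.24 1 0 0 0 70" --pt "0.43 -1.24 2 0 0 0 70" --pt "0.43 -1.24 3 0 0 0 70" --pt "0.43 -1.24 4 0 0 0 70" --pt "0.43 -1.24 4.6 0 0 0 70" --pt "0.43 -1.24 4.6 0 0 0 70" --pt "0.43 -1.24 4.6 0 0 0 70"

```text
time: 8.73
eef_pos: [435.9, 323.0, 148.4]
orientation: [0.0, 0.76, 0.65, -0.002]
wrist_force: [0.2, 1.7, -0.0]
gripper_width: 0.82
gripper_force: 0.0
```

Run:
```python
from h import *
go([432,330,67],81.1)
```

```text
t 8.73 tcp [435.9 323.  148.4] xang 81.04 tilt 0.28 w 70.0 gf 0.0 wf [ 0.2  1.7 -0. ] j [-0.48  0.62 -0.32  1.9   0.3   0.67 -1.14]
shift [ 0.167 -0.12   2.036] turn [-0.027  0.048 -0.012] rows 2.0
```

Emit:
send_rows --pt "0.17 -0.12 0.2 0 0 0 70" --pt "0.17 -0.12 0.8 0 0 0 70" --pt "0.17 -0.12 1.5 0 0 0 70" --pt "0.17 -0.12 2.0 0 0 0 70" --pt "0.17 -0.12 2.0 0 0 0 70" --pt "0.17 -0.12 2.0 0 0 0 70"

```text
time: 9.23
eef_pos: [432.2, 333.8, 70.8]
orientation: [0.0, 0.759, 0.651, 0.0]
wrist_force: [1.0, -0.0, 0.2]
gripper_width: 0.818
gripper_force: 0.0
```

Run:
```python
from h import *
go([432,330,67],81.1)
```

```text
t 9.23 tcp [432.2 333.8  70.8] xang 81.21 tilt 0.05 w 69.9 gf 0.0 wf [ 1.  -0.   0.2] j [-0.54  0.74 -0.26  1.94  0.37  0.5  -1.21]
shift [-0.095  0.009  0.096] turn [ 0.008 -0.008  0.022] rows 1.0
```

Emit:
send_rows --pt "-0.09 0 0.1 0 0 0 70" --pt "-0.09 0 0.1 0 0 0 70" --pt "-0.09 0 0.1 0 0 0 50" --pt "-0.09 0 0.1 0 0 0 38" --pt "-0.09 0 0.1 0 0 0 34" --pt "-0.09 0 0.1 0 0 0 34" --pt "-0.09 0 0.1 0 0 0 34" --pt "-0.09 0 0.1 0 0 0 34" --force 40

```text
time: 9.9
eef_pos: [431.7, 330.0, 67.1]
orientation: [0.0, 0.759, 0.651, 0.001]
wrist_force: [-0.6, -0.9, 6.7]
gripper_width: 0.47
gripper_force: 39.6
```

Run:
```python
from h import *
go([432,330,250],81.1)
```

```text
t 9.9 tcp [431.7 330.   67.1] xang 81.21 tilt 0.09 w 40.1 gf 39.6 wf [-0.6 -0.9  6.7] j [-0.54  0.75 -0.25  1.95  0.37  0.49 -1.21]
shift [ 0.005  0.012 -4.573] turn [ 0.013 -0.011  0.022] rows 5.0
```

Gripped at 40 mm. Lift, then travel around the mill.

Emit:
send_rows --pt "0 0 -0.5 0 0 0 34" --pt "0 0 -1.4 0 0 0 34" --pt "0 0 -2.4 0 0 0 34" --pt "0 0 -3.4 0 0 0 34" --pt "0 0 -4.4 0 0 0 34" --pt "0 0 -5.4 0 0 0 34" --pt "0 0.4 -5.8 0 0 0 34" --pt "0 1.3 -5.8 0 0 0 34" --pt "0 2.3 -5.8 0 0 0 34" --pt "0 2.6 -5.8 0 0 0 34"

```text
time: 10.73
eef_pos: [540.2, 310.6, 298.5]
orientation: [0.002, 0.761, 0.649, 0.002]
wrist_force: [0.8, -0.9, -1.9]
gripper_width: 0.468
gripper_force: 40.7
```

Run:
```python
from h import *
go([549.3,-171.6,250],81.1)
```

```text
t 10.73 tcp [540.2 310.6 298.5] xang 80.89 tilt 0.32 w 40.0 gf 40.7 wf [ 0.8 -0.9 -1.9] j [-0.34  0.55 -0.37  1.52  0.22  1.1  -0.92]
shift [-11.867   2.127   1.226] turn [ 0.064  0.002 -0.043] rows 12.0
```

Emit:
send_rows --pt "-1 0.2 0 0 0 0 34" --pt "-2 0.4 0 0 0 0 34" --pt "-3 0.6 0 0 0 0 34" --pt "-4 0.8 0 0 0 0 34" --pt "-5 1 0 0 0 0 34" --pt "-6 1.1 0 0 0 0 34" --pt "-7 1.3 0 0 0 0 34" --pt "-8 1.5 0.3 0 0 0 34" --pt "-9 1.7 0.6 0 0 0 34" --pt "-10 1.9 0.9 0 0 0 34"

```text
time: 11.57
eef_pos: [547.5, -92.7, 262.7]
orientation: [0.0, 0.759, 0.651, 0.0]
wrist_force: [-0.1, 0.6, -1.7]
gripper_width: 0.471
gripper_force: 40.8
```

Emit:
send_rows --pt "-0.9 0.1 0.2 0 0 0 34" --pt "-1.6 0.2 0.3 0 0 0 34" --pt "-1.8 0.2 0.3 0 0 0 34" --pt "-1.8 0.2 0.3 0 0 0 34" --pt "-1.8 0.2 0.3 0 0 0 34" --pt "-1.8 0.2 0.3 0 0 0 34"

```text
time: 12.07
eef_pos: [545.3, -160.7, 251.2]
orientation: [-0.0, 0.758, 0.652, 0.001]
wrist_force: [-0.2, 0.0, -2.4]
gripper_width: 0.467
gripper_force: 40.8
```

Run:
```python
from h import *
go([549.3,-171.6,130],81.1)
```

```text
t 12.07 tcp [ 545.3 -160.7  251.2] xang 81.38 tilt 0.09 w 39.9 gf 40.8 wf [-0.2  0.  -2.4] j [ 0.46  0.52 -0.33  1.73  0.2   0.92 -0.11]
shift [-0.26   0.138  3.03 ] turn [ 0.007 -0.017  0.055] rows 3.0
```

Emit:
send_rows --pt "-0.26 0.14 0.3 0 0 0 34" --pt "-0.26 0.14 1 0 0 0 34" --pt "-0.26 0.14 1.8 0 0 0 34" --pt "-0.26 0.14 2.5 0 0 0 34" --pt "-0.26 0.14 3 0 0 0 34" --pt "-0.26 0.14 3 0 0 0 34" --pt "-0.26 0.14 3 0 0 0 34" --pt "-0.26 0.14 3 0 0 0 34"

```text
time: 12.73
eef_pos: [550.0, -173.9, 131.7]
orientation: [0.001, 0.759, 0.651, 0.001]
wrist_force: [0.1, 0.1, -0.2]
gripper_width: 0.464
gripper_force: 40.8
```

Run:
```python
from h import *
from station import robot
go([549.3,-171.6,77],81.1)
c=robot.capture("wrist");s=robot.capture("scene")
M=dict(A=(549.3,-171.6),mill=(446,199),tea=(563,348),coaster=(557,211),dish=(456,-9),caddy=(561.3,-94.5,-0.155))
crop(Cam(c),c["pixels"],models(M),100,0,440,480,.9,"a.png")
crop(Cam(s),s["pixels"],models(M),280,90,160,172,2.51,"b.png")
a,b=cv2.imread("a.png"),cv2.imread("b.png");print(a.shape,b.shape)
cv2.imwrite("pics/w6.png",np.hstack([a[:430],b[:430]]))
```

```text
t 12.73 tcp [ 550.  -173.9  131.7] xang 81.27 tilt 0.12 w 39.6 gf 40.8 wf [ 0.1  0.1 -0.2] j [ 0.43  0.68 -0.27  1.82  0.28  0.67 -0.15]
shift [ 0.053 -0.029  1.368] turn [ 0.024 -0.002  0.035] rows 2.0
(432, 396, 3) (432, 402, 3)
```

View pics/w6.png

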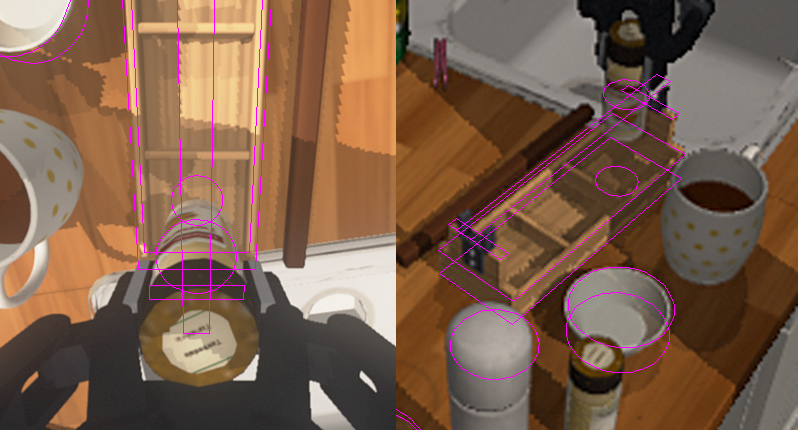

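The jar hangs over the mug-side compartment, aligned with the model circles. Bar and mug are undisturbed. Lower.

Emit:
send_rows --pt "0.05 -0.03 0.3 0 0 0 34" --pt "0.05 -0.03 0.8 0 0 0 34" --pt "0.05 -0.03 1.15 0 0 0 34" --pt "0.05 -0.03 1.28 0 0 0 34" --pt "0.05 -0.03 1.34 0 0 0 34" --pt "0.05 -0.03 1.38 0 0 0 34" --pt "0.05 -0.03 1.38 0 0 0 34"

```text
time: 13.42
eef_pos: [548.6, -172.2, 76.5]
orientation: [0.001, 0.759, 0.651, 0.0]
wrist_force: [0.4, 0.1, -0.6]
gripper_width: 0.47
gripper_force: 40.8
```

Run:
```python
from h import *
go([549.3,-171.6,75],81.1)
```

```text
t 13.42 tcp [ 548.6 -172.2   76.5] xang 81.21 tilt 0.09 w 40.1 gf 40.8 wf [ 0.4  0.1 -0.6] j [ 0.41  0.76 -0.24  1.86  0.31  0.56 -0.19]
shift [0.018 0.015 0.036] turn [0.019 0.001 0.021] rows 1.0
```

Emit:
send_rows --pt "0 0 0.03 0 0 0 34" --pt "0 0 0.05 0 0 0 34" --pt "0 0 0.05 0 0 0 34" --pt "0 0 0.05 0 0 0 48" --pt "0 0 0.05 0 0 0 56" --pt "0 0 0.05 0 0 0 56" --pt "0 0 -0.5 0 0 0 56" --pt "0 0 -1.4 0 0 0 56" --pt "0 0 -2.3 0 0 0 56" --pt "0 0 -3.2 0 0 0 56"

```text
time: 14.25
eef_pos: [547.4, -171.9, 204.8]
orientation: [-0.001, 0.759, 0.651, -0.0]
wrist_force: [1.2, -0.4, -0.6]
gripper_width: 0.653
gripper_force: 0.0
```

Run:
```python
from h import *
go([448,199,300],81.1)
```

```text
t 14.25 tcp [ 547.4 -171.9  204.8] xang 81.23 tilt 0.07 w 55.7 gf 0.0 wf [ 1.2 -0.4 -0.6] j [ 0.46  0.58 -0.31  1.77  0.23  0.83 -0.12]
shift [ 8.785 -3.873 -2.372] turn [-0.012 -0.004  0.026] rows 10.0
```

Jar released. Now the mill: fly above it.

Emit:
send_rows --pt "0.5 -0.3 -1 0 0 0 85" --pt "1.4 -0.6 -1.8 0 0 0 85" --pt "2.4 -1.2 -2.4 0 0 0 85" --pt "3.4 -1.7 -2.4 0 0 0 85" --pt "4.4 -2.1 -2.4 0 0 0 85" --pt "5.3 -2.6 -2.4 0 0 0 85" --pt "6.2 -3 -2.4 0 0 0 85" --pt "7.1 -3.4 -2.4 0 0 0 85" --pt "8 -3.7 -2.4 0 0 0 85" --pt "8.7 -3.9 -2.4 0 0 0 85"

```text
time: 15.08
eef_pos: [446.1, 194.0, 299.9]
orientation: [0.0, 0.759, 0.651, -0.0]
wrist_force: [0.8, 0.5, -0.1]
gripper_width: 0.993
gripper_force: 0.0
```

Emit:
send_rows --pt "0.1 0 0 0 0 0 85" --pt "0.1 0 0 0 0 0 85" --pt "0.1 0 0 0 0 0 85" --pt "0.1 0 0 0 0 0 85"

```text
time: 15.42
eef_pos: [448.3, 194.6, 299.4]
orientation: [0.0, 0.76, 0.65, -0.001]
wrist_force: [-0.4, -0.6, 1.0]
gripper_width: 0.997
gripper_force: 0.0
```

Run:
```python
from h import *
from station import robot
go([448,199,182],81.1)
c=robot.capture("wrist");C=Cam(c)
M=dict(A=(549.3,-171.6),mill=(448,199),tea=(563,348),coaster=(557,211),dish=(456,-9),caddy=(561.3,-94.5,-0.155))
crop(C,c["pixels"],models(M),0,0,640,480,.9,"pics/w7.png")
```

```text
t 15.42 tcp [448.3 194.6 299.4] xang 81.07 tilt 0.08 w 85.1 gf 0.0 wf [-0.4 -0.6  1. ] j [-0.14  0.35 -0.44  1.87  0.18  0.96 -0.82]
shift [ 0.111 -0.024  2.934] turn [-0.002  0.016 -0.005] rows 3.0
```

View pics/w7.png

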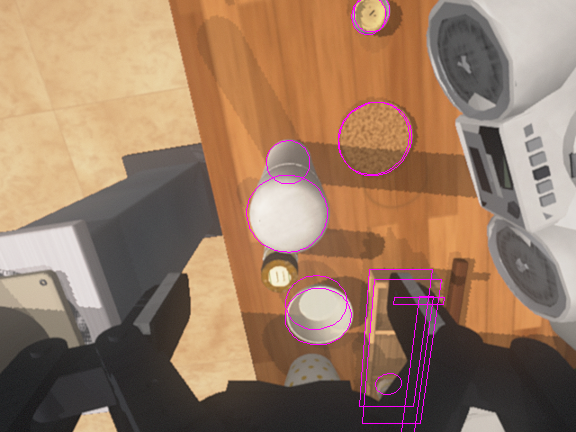

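The mill fits the model at (448,199), cap at (287,213). Descend.

Emit:
send_rows --pt "0.1 0 0.4 0 0 0 85" --pt "0.1 0 1.0 0 0 0 85" --pt "0.1 0 1.6 0 0 0 85" --pt "0.1 0 2.2 0 0 0 85" --pt "0.1 0 2.7 0 0 0 85" --pt "0.1 0 2.9 0 0 0 85" --pt "0.1 0 2.9 0 0 0 85" --pt "0.1 0 2.9 0 0 0 85"

```text
time: 16.13
eef_pos: [449.1, 199.8, 184.0]
orientation: [0.0, 0.76, 0.65, 0.0]
wrist_force: [0.4, -0.4, 0.8]
gripper_width: 0.998
gripper_force: 0.0
```

Run:
```python
from h import *
go([448,199,182],81.1)
```

```text
t 16.13 tcp [449.1 199.8 184. ] xang 81.13 tilt 0.01 w 85.2 gf 0.0 wf [ 0.4 -0.4  0.8] j [-0.21  0.51 -0.38  2.01  0.29  0.68 -0.93]
shift [-0.023 -0.025  0.049] turn [0.002 0.001 0.005] rows 1.0
```

Emit:
send_rows --pt "-0.02 -0.02 0 0 0 0 75" --pt "-0.02 -0.02 0 0 0 0 65" --pt "-0.02 -0.02 0 0 0 0 57" --pt "-0.02 -0.02 0 0 0 0 48" --pt "-0.02 -0.02 0 0 0 0 48" --pt "-0.02 -0.02 0 0 0 0 48" --pt "-0.02 -0.02 0 0 0 0 48" --pt "-0.02 -0.02 0 0 0 0 48" --force 70

```text
time: 16.8
eef_pos: [448.4, 200.1, 185.0]
orientation: [0.0, 0.759, 0.651, 0.001]
wrist_force: [-0.7, 0.0, 7.4]
gripper_width: 0.6
gripper_force: 72.0
```

Emit:
send_rows --pt "0 0 -0.2 0 0 0 48" --pt "0 0 -0.6 0 0 0 48" --pt "0 0 -1.2 0 0 0 48" --pt "0 0 -1.9 0 0 0 48" --pt "0 0 -2.6 0 0 0 48" --pt "0 0 -3.1 0 0 0 48" --pt "0 0 -3.3 0 0 0 48" --pt "0 0 -3.3 0 0 0 48" --pt "0 0 -3.3 0 0 0 48"

```text
time: 17.55
eef_pos: [447.1, 199.2, 315.0]
orientation: [-0.0, 0.759, 0.651, -0.001]
wrist_force: [-0.7, 0.8, -4.2]
gripper_width: 0.595
gripper_force: 74.2
```

Run:
```python
from h import *
go([561.3,-94.5,315],81.1)
```

```text
t 17.55 tcp [447.1 199.2 315. ] xang 81.2 tilt 0.07 w 50.8 gf 74.2 wf [-0.7  0.8 -4.2] j [-0.14  0.34 -0.45  1.84  0.17  1.   -0.82]
shift [-6.820e+00  3.944e+00  3.000e-03] turn [-0.009  0.01   0.021] rows 8.0
```

Emit:
send_rows --pt "-0.4 0.2 0 0 0 0 48" --pt "-1.1 0.6 0 0 0 0 48" --pt "-1.9 1.1 0 0 0 0 48" --pt "-2.7 1.6 0 0 0 0 48" --pt "-3.5 2 0 0 0 0 48" --pt "-4.3 2.5 0 0 0 0 48" --pt "-5.1 3 0 0 0 0 48" --pt "-5.9 3.4 0 0 0 0 48" --pt "-6.5 3.8 0 0 0 0 48" --pt "-6.8 3.95 0 0 0 0 48"

```text
time: 18.38
eef_pos: [562.3, -98.8, 312.8]
orientation: [-0.0, 0.761, 0.649, -0.002]
wrist_force: [0.2, -0.4, -4.1]
gripper_width: 0.595
gripper_force: 74.2
```

Emit:
send_rows --pt "0 0 0.2 0 0 0 48" --pt "0 0 0.6 0 0 0 48" --pt "0 0 1.1 0 0 0 48" --pt "0 0 1.5 0 0 0 48" --pt "0 0 1.7 0 0 0 48" --pt "0 0 1.7 0 0 0 48" --pt "0 0 1.7 0 0 0 48"

```text
time: 18.97
eef_pos: [561.8, -92.2, 247.0]
orientation: [-0.001, 0.759, 0.651, -0.0]
wrist_force: [0.6, -0.1, -3.9]
gripper_width: 0.601
gripper_force: 74.1
```

Run:
```python
from h import *
from station import robot
go([561.3,-94.5,193],81.1)
z=robot.get_obs()["eef_pos"][2]-185
M=dict(A=(549.3,-171.6),mill=(561.3,-94.5),tea=(563,348),coaster=(557,211),dish=(456,-9),caddy=(561.3,-94.5,-0.155))
P=models(M)+[circ(561.3,-94.5,z,27.5)]
s=robot.capture("scene");i=robot.capture("side")
crop(Cam(s),s["pixels"],P,270,70,180,190,2.2,"a.png")
crop(Cam(i),i["pixels"],P,290,210,150,190,2.2,"b.png")
cv2.imwrite("pics/m1.png",np.hstack([cv2.imread("a.png"),cv2.imread("b.png")]))
```

```text
t 18.97 tcp [561.8 -92.2 247. ] xang 81.29 tilt 0.11 w 51.3 gf 74.1 wf [ 0.6 -0.1 -3.9] j [ 0.34  0.52 -0.34  1.73  0.21  0.92 -0.24]
shift [-6.000e-02 -1.000e-03  1.349e+00] turn [-0.021 -0.006  0.038] rows 2.0
```

View pics/m1.png

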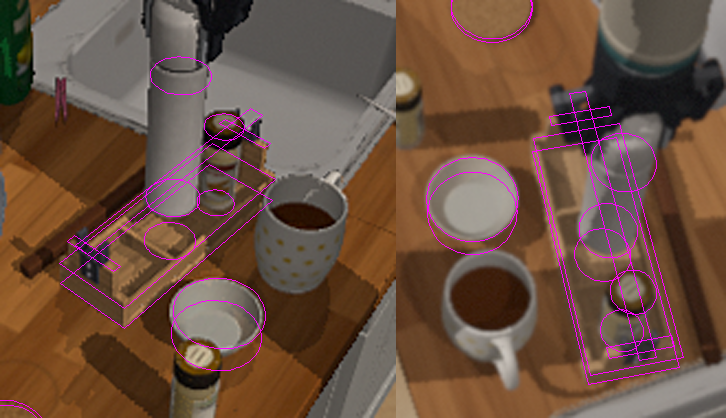

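The mill hangs vertical over the middle compartment (base at 172,200 in the left crop), and the jar stands upright in its compartment. Lower.

Emit:
send_rows --pt "-0.06 0 0.2 0 0 0 48" --pt "-0.06 0 0.6 0 0 0 48" --pt "-0.06 0 1.0 0 0 0 48" --pt "-0.06 0 1.2 0 0 0 48" --pt "-0.06 0 1.3 0 0 0 48" --pt "-0.06 0 1.33 0 0 0 48" --pt "-0.06 0 1.35 0 0 0 48" --pt "-0.06 0 1.35 0 0 0 48"

```text
time: 19.73
eef_pos: [562.5, -95.6, 194.2]
orientation: [0.001, 0.759, 0.651, 0.001]
wrist_force: [-0.1, -0.2, -4.1]
gripper_width: 0.594
gripper_force: 74.2
```

Run:
```python
from h import *
go([561.3,-94.5,193],81.1)
```

```text
t 19.73 tcp [562.5 -95.6 194.2] xang 81.21 tilt 0.08 w 50.7 gf 74.2 wf [-0.1 -0.2 -4.1] j [ 0.33  0.59 -0.32  1.79  0.24  0.8  -0.27]
shift [ 0.023 -0.034  0.031] turn [ 0.016 -0.001  0.022] rows 1.0
```

Emit:
send_rows --pt "0 0 0.02 0 0 0 48" --pt "0 0 0.04 0 0 0 48" --pt "0 0 0.05 0 0 0 48" --pt "0 0 0.05 0 0 0 48"

```text
time: 20.07
eef_pos: [562.7, -95.5, 193.1]
orientation: [0.001, 0.759, 0.651, 0.001]
wrist_force: [-1.3, -0.5, 4.9]
gripper_width: 0.6
gripper_force: 75.5
```

Contact (force changed sign). Release and rise.

Emit:
send_rows --pt "0 0 0 0 0 0 55" --pt "0 0 0 0 0 0 65" --pt "0 0 0 0 0 0 75" --pt "0 0 0 0 0 0 75" --pt "0 0 -0.3 0 0 0 75" --pt "0 0 -0.9 0 0 0 75" --pt "0 0 -1.6 0 0 0 75" --pt "0 0 -2.4 0 0 0 75" --pt "0 0 -3 0 0 0 75" --pt "0 0 -3 0 0 0 75"

```text
time: 20.9
eef_pos: [564.9, -95.5, 317.0]
orientation: [0.004, 0.759, 0.651, 0.003]
wrist_force: [0.8, 0.4, -0.1]
gripper_width: 0.873
gripper_force: 0.0
```

Run:
```python
from h import *
go([563,348,300],81.1)
```

```text
t 20.9 tcp [564.9 -95.5 317. ] xang 81.21 tilt 0.57 w 74.6 gf 0.0 wf [ 0.8  0.4 -0.1] j [ 0.36  0.45 -0.36  1.64  0.18  1.07 -0.21]
shift [10.951 -1.746  0.41 ] turn [ 0.114 -0.003  0.021] rows 11.0
```

Run:
```python
from h import *
import pickle
W=Cam(pickle.load(open("w5.pkl","rb")))
for uv in [(552,190),(600,300),(590,290),(628,311)]:
    print(uv,[W.plane(np.array(uv)/1.25,z)[:2].round() for z in(20,60,100,140)])
a,b=Cam(SC),Cam(SI)
# radio front-left speaker rim seen in scene (205,255) / (200,290); side (345,150),(355,180)
for n,C,uv in[("sc",a,(222,255)),("sc",a,(207,290)),("si",b,(338,155)),("si",b,(368,182)),("si",b,(400,240))]:
    print(n,uv,[C.plane(uv,z)[:2].round() for z in(20,60,100,140)])
```

```text
(552, 190) [array([620., 320.]), array([609., 326.]), array([597., 331.]), array([585., 337.])]
(600, 300) [array([661., 207.]), array([646., 222.]), array([631., 238.]), array([615., 254.])]
(590, 290) [array([652., 219.]), array([637., 233.]), array([623., 248.]), array([608., 263.])]
(628, 311) [array([688., 191.]), array([670., 208.]), array([653., 225.]), array([635., 243.])]
sc (222, 255) [array([651., 241.]), array([627., 258.]), array([603., 275.]), array([579., 293.])]
sc (207, 290) [array([622., 318.]), array([599., 331.]), array([577., 344.]), array([554., 357.])]
si (338, 155) [array([623., 356.]), array([612., 327.]), array([600., 299.]), array([589., 270.])]
si (368, 182) [array([663., 254.]), array([650., 229.]), array([638., 204.]), array([625., 179.])]
si (400, 240) [array([672.,  79.]), array([659.,  60.]), array([646.,  40.]), array([633.,  20.])]
```

The radio's near edge is at about (605,328), only about 23 mm from the tea light. So I'll grip with tool x at 150° (closing axis clear of the radio) and the body leaned 15° away from it.

```bash
sed -i 's/def go(xyz,xang=None):/def go(xyz,xang=None,tilt=0):/; s/G=np.c_\[x,np.cross(z,x),z\]/G=np.c_[x,np.cross(z,x),z]@R.from_euler("y",-tilt,degrees=True).as_matrix()/' h.py
python3 - <<'E'
from h import *
go([545,340,300],150)
E
```

```text
t 20.9 tcp [564.9 -95.5 317. ] xang 81.21 tilt 0.57 w 74.6 gf 0.0 wf [ 0.8  0.4 -0.1] j [ 0.36  0.45 -0.36  1.64  0.18  1.07 -0.21]
shift [10.684 -2.16   0.405] turn [  0.102   0.066 -13.758] rows 11.0
```

Emit:
send_rows --pt "0.8 -0.6 0 0 0 0 60" --pt "1.7 -1.2 0 0 0 -1 60" --pt "2.7 -1.6 0 0 0 -2.4 60" --pt "3.7 -1.8 0 0 0 -3.8 60" --pt "4.7 -2 0 0 0 -5.2 60" --pt "5.7 -2.1 0 0 0 -6.6 60" --pt "6.7 -2.1 0 0 0 -8 60" --pt "7.7 -2.1 0 0 0 -9.4 60" --pt "8.7 -2.1 0 0 0 -10.8 60" --pt "9.7 -2.1 0.2 0 0 -12.2 60"

```text
time: 21.73
eef_pos: [538.7, 303.0, 304.4]
orientation: [0.001, 0.321, 0.947, 0.001]
wrist_force: [1.0, -0.1, 1.0]
gripper_width: 0.702
gripper_force: 0.0
```

Run:
```python
from h import *
go([560,350,130],150,15)
```

```text
t 21.73 tcp [538.7 303.  304.4] xang 142.53 tilt 0.14 w 59.9 gf 0.0 wf [ 1.  -0.1  1. ] j [-0.17  0.59 -0.66  1.52  0.38  1.16  0.02]
shift [0.298 1.247 4.362] turn [-0.172 -2.983 -1.488] rows 5.0
```

Emit:
send_rows --pt "0.3 0.4 0.3 -0.1 -1 -0.5 60" --pt "0.3 0.8 1.1 -0.15 -2 -1 60" --pt "0.3 1.2 2 -0.17 -3 -1.5 60" --pt "0.3 1.25 2.9 -0.17 -3 -1.5 60" --pt "0.3 1.25 3.8 -0.17 -3 -1.5 60" --pt "0.3 1.25 4.3 -0.17 -3 -1.5 60" --pt "0.3 1.25 4.3 -0.17 -3 -1.5 60" --pt "0.3 1.25 4.3 -0.17 -3 -1.5 60" --pt "0.3 1.25 4.3 -0.17 -3 -1.5 60"

```text
time: 22.48
eef_pos: [560.0, 348.3, 132.9]
orientation: [0.126, 0.259, 0.957, -0.034]
wrist_force: [0.7, 0.7, -0.4]
gripper_width: 0.705
gripper_force: 0.0
```

Run:
```python
from h import *
from station import robot
go([560,350,40],150,15)
go([560,350,14],150,15)
c=robot.capture("wrist");i=robot.capture("side")
a=np.zeros((360,800,3),np.uint8)
M=dict(A=(549.3,-171.6),mill=(561.3,-94.5),tea=(563,348),coaster=(557,211),dish=(456,-9),caddy=(561.3,-94.5,-0.155))
crop(Cam(c),c["pixels"],models(M),0,0,640,480,.75,"a.png");crop(Cam(i),i["pixels"],[],240,100,160,180,2,"b.png")
cv2.imwrite("pics/t1.png",np.hstack([cv2.imread("a.png"),cv2.imread("b.png")]))
```

```text
t 22.48 tcp [560.  348.3 132.9] xang 149.73 tilt 15.04 w 60.2 gf 0.0 wf [ 0.7  0.7 -0.4] j [-0.46  0.77 -0.45  1.69  0.8   0.83 -0.32]
shift [0.625 0.037 2.238] turn [-0.016  0.007 -0.051] rows 3.0
t 22.48 tcp [560.  348.3 132.9] xang 149.73 tilt 15.04 w 60.2 gf 0.0 wf [ 0.7  0.7 -0.4] j [-0.46  0.77 -0.45  1.69  0.8   0.83 -0.32]
shift [0.793 0.037 2.866] turn [-0.016  0.007 -0.051] rows 3.0
```

View pics/t1.png

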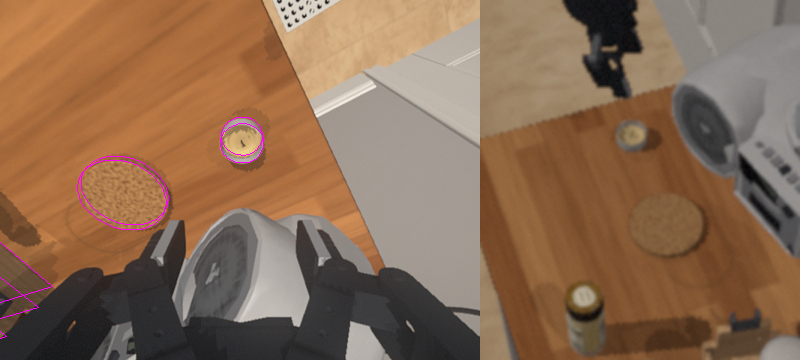

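The tea light (242,140) fits the model and the radio sits behind the fingers. I've used all 14 pictures, so further checks will be numeric. Descending in steps while watching the force.

Emit:
send_rows --pt "0.1 0.03 0.3 0 0 0 60" --pt "0.25 0.03 0.8 0 0 0 60" --pt "0.4 0.03 1.3 0 0 0 60" --pt "0.5 0.03 1.8 0 0 0 60" --pt "0.56 0.03 2.0 0 0 0 60" --pt "0.56 0.03 2.0 0 0 0 60" --pt "0.56 0.03 2.0 0 0 0 60"

```text
time: 23.17
eef_pos: [559.2, 349.1, 48.8]
orientation: [0.126, 0.259, 0.957, -0.035]
wrist_force: [0.1, 0.5, -0.2]
gripper_width: 0.7
gripper_force: 0.0
```

Run:
```python
from h import *
go([560,350,14],150,15)
```

```text
t 23.17 tcp [559.2 349.1  48.8] xang 149.77 tilt 15.01 w 59.8 gf 0.0 wf [ 0.1  0.5 -0.2] j [-0.51  0.89 -0.37  1.73  0.91  0.7  -0.45]
shift [0.218 0.031 0.842] turn [-0.037  0.003 -0.044] rows 1.0
```

Emit:
send_rows --pt "0.06 0.02 0.2 0 0 0 60" --pt "0.12 0.03 0.45 0 0 0 60" --pt "0.18 0.03 0.68 0 0 0 60" --pt "0.21 0.03 0.8 0 0 0 60" --pt "0.22 0.03 0.84 0 0 0 60" --pt "0.22 0.03 0.84 0 0 0 60" --pt "0.22 0.03 0.84 0 0 0 60"

```text
time: 23.75
eef_pos: [559.8, 349.9, 13.8]
orientation: [0.126, 0.259, 0.957, -0.035]
wrist_force: [1.1, -0.0, -0.8]
gripper_width: 0.702
gripper_force: 0.0
```

Run:
```python
from h import *
go([560,350,14],150,15)
```

```text
t 23.75 tcp [559.8 349.9  13.8] xang 149.78 tilt 15.01 w 60.0 gf 0.0 wf [ 1.1 -0.  -0.8] j [-0.53  0.94 -0.34  1.73  0.95  0.65 -0.49]
shift [-0.004  0.005 -0.004] turn [-0.039  0.003 -0.042] rows 1.0
```

Free of contact. Close gently.

Emit:
send_rows --pt "0 0 0 0 0 0 50" --pt "0 0 0 0 0 0 42" --pt "0 0 0 0 0 0 36" --pt "0 0 0 0 0 0 33" --pt "0 0 0 0 0 0 33" --pt "0 0 0 0 0 0 33" --pt "0 0 0 0 0 0 33" --force 20

```text
time: 24.33
eef_pos: [560.0, 350.0, 14.4]
orientation: [0.126, 0.259, 0.957, -0.035]
wrist_force: [-1.7, 0.3, 5.8]
gripper_width: 0.427
gripper_force: 20.3
```

Run:
```python
from h import *
go([557,211,100],170,15)
```

```text
t 24.33 tcp [560.  350.   14.4] xang 149.77 tilt 15.04 w 36.4 gf 20.3 wf [-1.7  0.3  5.8] j [-0.53  0.94 -0.34  1.73  0.95  0.65 -0.49]
shift [-2.182 -3.043 -1.625] turn [-1.069  0.004 -3.909] rows 4.0
```

Emit:
send_rows --pt "-0.05 0 -0.19 0 0 0 33" --pt "-0.15 0 -0.56 0 0 0 33" --pt "-0.31 0 -1.16 0 0 0 33" --pt "-0.47 0 -1.74 0 0 0 33" --pt "-0.6 0 -2.2 0 0 0 33" --pt "-0.6 0 -2.2 0 0 0 33" --pt "-0.6 0 -2.2 0 0 0 33"

```text
time: 24.92
eef_pos: [561.0, 350.2, 107.1]
orientation: [0.127, 0.259, 0.957, -0.034]
wrist_force: [-0.1, 0.3, -0.2]
gripper_width: 0.427
gripper_force: 20.2
```

Run:
```python
from h import *
from station import robot
# tea light offset from TCP at grip: (563,348)-(560,350) at xang150 = -0.0359 .. in tool-x dir
d=np.array([3,-2]);t=np.radians(150);print("offset along x,y tool",d@[np.cos(t),np.sin(t)],d@[np.cos(t-np.pi/2),np.sin(t-np.pi/2)])
off=R.from_euler('z',20,degrees=True).as_matrix()[:2,:2]@d
T=np.array([557,211])-off;print(T)
go([T[0],T[1],104],170,15)
```

```text
offset along x,y tool -3.598076211353316 -0.23205080756887786
[553.49688185 211.85332481]
t 24.92 tcp [561.  350.2 107.1] xang 149.7 tilt 15.07 w 36.5 gf 20.2 wf [-0.1  0.3 -0.2] j [-0.47  0.81 -0.43  1.7   0.84  0.79 -0.36]
shift [-1.508 -3.081  0.485] turn [-1.046  0.015 -3.921] rows 4.0
```

Emit:
send_rows --pt "-0.05 -0.4 0 -0.1 0 -0.5 33" --pt "-0.15 -1.1 0 -0.3 0 -1.3 33" --pt "-0.25 -1.75 0.1 -0.5 0 -2.2 33" --pt "-0.7 -2.3 0.2 -0.8 0 -3 33" --pt "-1.2 -2.8 0.4 -1.05 0 -3.9 33" --pt "-1.5 -3.08 0.48 -1.05 0 -3.9 33" --pt "-1.5 -3.08 0.48 -1.05 0 -3.9 33" --pt "-1.5 -3.08 0.48 -1.05 0 -3.9 33" --pt "-1.5 -3.08 0.48 -1.05 0 -3.9 33"

```text
time: 25.67
eef_pos: [552.0, 212.8, 101.9]
orientation: [0.129, 0.086, 0.988, -0.012]
wrist_force: [-0.6, 0.3, 0.0]
gripper_width: 0.431
gripper_force: 20.2
```

Run:
```python
from h import *
go([553.5,211.9,45],170,15)
```

```text
t 25.67 tcp [552.  212.8 101.9] xang 170.0 tilt 14.91 w 36.8 gf 20.2 wf [-0.6  0.3  0. ] j [-0.22  0.71 -0.43  2.    1.07  0.51 -0.1 ]
shift [ 0.326 -0.014  1.386] turn [-0.01  -0.019  0.001] rows 2.0
```

Emit:
send_rows --pt "0.05 0 0.3 0 0 0 33" --pt "0.15 0 0.8 0 0 0 33" --pt "0.3 -0.01 1.3 0 0 0 33" --pt "0.38 -0.02 1.65 0 0 0 33" --pt "0.42 -0.02 1.8 0 0 0 33" --pt "0.42 -0.02 1.8 0 0 0 33" --pt "0.42 -0.02 1.8 0 0 0 33" --pt "0.42 -0.02 1.8 0 0 0 33"

```text
time: 26.33
eef_pos: [554.6, 211.8, 28.8]
orientation: [0.13, 0.086, 0.988, -0.012]
wrist_force: [0.2, 0.0, -0.0]
gripper_width: 0.43
gripper_force: 20.2
```

Run:
```python
from h import *
go([553.5,211.9,22.4],170,15)
```

```text
t 26.33 tcp [554.6 211.8  28.8] xang 170.04 tilt 14.98 w 36.7 gf 20.2 wf [ 0.2  0.  -0. ] j [-0.33  0.82 -0.27  2.02  1.31  0.37 -0.35]
shift [ 0.068 -0.002  0.148] turn [-0.007 -0.003  0.007] rows 1.0
```

Emit:
send_rows --pt "0.04 0 0.06 0 0 0 33" --pt "0.06 0 0.11 0 0 0 33" --pt "0.07 0 0.14 0 0 0 33" --pt "0.07 0 0.15 0 0 0 33" --pt "0.07 0 0.15 0 0 0 33"

```text
time: 26.75
eef_pos: [553.5, 210.6, 22.4]
orientation: [0.13, 0.087, 0.988, -0.012]
wrist_force: [-1.4, -0.8, 3.9]
gripper_width: 0.426
gripper_force: 20.5
```

Run:
```python
from h import *
go([553.5,211.9,22.4],170,15)
```

```text
t 26.75 tcp [553.5 210.6  22.4] xang 169.97 tilt 15.0 w 36.4 gf 20.5 wf [-1.4 -0.8  3.9] j [-0.34  0.83 -0.26  2.03  1.35  0.36 -0.39]
shift [ 0.005  0.032 -0.002] turn [-0.021 -0.    -0.007] rows 1.0
```

Contact at 3.9 N. Open, rise along the vertical and back off.

Emit:
send_rows --pt "0 0 0 0 0 0 40" --pt "0 0 0 0 0 0 46" --pt "0 0 0 0 0 0 54" --pt "0 0 0 0 0 0 54" --pt "-0.13 0 -0.48 0 0 0 54" --pt "-0.33 0 -1.2 0 0 0 54" --pt "-0.6 0 -2.2 0 0 0 54" --pt "-0.8 0 -3 0 0 0 54" --pt "-1 0 -3.9 0 0 0 54" --pt "-1.2 0 -4.8 0 0 0 54"

```text
time: 27.58
eef_pos: [549.8, 211.0, 221.3]
orientation: [0.129, 0.087, 0.988, -0.013]
wrist_force: [1.5, -0.7, -0.6]
gripper_width: 0.63
gripper_force: 0.0
```

Emit:
send_rows --pt "0.6 0 -0.9 0 0 0 54" --pt "1.4 0 -1.4 0 0 0 54" --pt "1.4 0 -1.4 0 0 0 54" --pt "1.4 0 -1.4 0 0 0 54" --pt "1.4 0 -1.4 0 0 0 54"

```text
time: 28.0
eef_pos: [483.3, 222.9, 259.4]
orientation: [0.13, 0.087, 0.988, -0.013]
wrist_force: [-0.1, -0.3, 0.2]
gripper_width: 0.633
gripper_force: 0.0
```

Run:
```python
from h import *
from station import robot
go([500,211,270],170,15)
cv2.setNumThreads(1)
s=robot.capture("scene");i=robot.capture("side");C,D=Cam(s),Cam(i)
cv2.imwrite("s9.png",s["pixels"]);cv2.imwrite("i9.png",i["pixels"])
s0,i0=cv2.imread("pics/scene0.png"),cv2.imread("pics/side0.png")
# mug and dish: shift of their patches between first and last picture
for n,a0,a1,(u,v,w,h) in [("mug sc",s0,s["pixels"],(383,148,46,56)),("dish sc",s0,s["pixels"],(345,196,46,30)),("mug si",i0,i["pixels"],(310,322,46,46)),("dish si",i0,i["pixels"],(302,282,44,40)),("jarB sc",s0,s["pixels"],(346,224,26,46))]:
    m=cv2.matchTemplate(a1[v-8:v+h+8,u-8:u+w+8],a0[v:v+h,u:u+w],cv2.TM_CCOEFF_NORMED);_,q,_,l=cv2.minMaxLoc(m);print(n,"score",round(q,3),"shift",np.subtract(l,8))
# tea light: pale/yellow blob near the expected place vs first picture's coaster
for n,c,a0,cam in[("sc",s,s0,C),("si",i,i0,D)]:
    u,v=cam.proj([557,211,15])[0].astype(int);d=cv2.absdiff(c["pixels"],a0)[v-30:v+30,u-30:u+30].max(2)>45
    d=cv2.morphologyEx(d.astype(np.uint8),cv2.MORPH_OPEN,np.ones((3,3)))
    k,_,st,ce=cv2.connectedComponentsWithStats(d);
    for j in range(1,k):
        if st[j,4]>40: p=ce[j]+[u-30,v-30];print(n,p.round(1),st[j],cam.plane(p,18).round(1))
    print("expected px",cam.proj([[557,211,8],[557,211,23]]).round(1))
```

```text
t 28.0 tcp [483.3 222.9 259.4] xang 169.95 tilt 15.01 w 54.1 gf 0.0 wf [-0.1 -0.3  0.2] j [-0.12  0.42 -0.67  2.    0.7   0.76  0.17]
shift [-0.515 -0.22  -0.135] turn [-0.033  0.002 -0.01 ] rows 1.0
mug sc score 0.848 shift [0 0]
dish sc score 0.997 shift [0 0]
mug si score 0.889 shift [0 0]
dish si score 0.991 shift [0 0]
jarB sc score 0.999 shift [0 0]
sc [249.4 239.7] [ 5  0 15  9 65] [630.4 179.9  18. ]
sc [285.2 253.3] [44 13  7  8 44] [548.7 167.   18. ]
sc [269.3 262.5] [24 21 14 10 78] [562.1 202.5  18. ]
sc [292.  272.4] [ 46  21  14  29 258] [511.  196.7  18. ]
sc [271.6 274. ] [28 34 12  6 47] [542.2 221.4  18. ]
expected px [[269.2 269.5]
 [268.5 265.3]]
si [304.5 231. ] [ 0 43  6 16 57] [473.9 176.6  18. ]
expected px [[333.  211.3]
 [333.1 207.9]]
```

Run:
```python
from h import *
from station import robot
w=robot.capture("wrist")
def pale(cam,im,P,r,zc,n):
    u,v=cam.proj(P)[0].astype(int)
    if not(r<u<640-r and r<v<480-r): print(n,"out",u,v);return
    h=cv2.cvtColor(im[v-r:v+r,u-r:u+r],cv2.COLOR_BGR2HSV);b=((h[...,1]<90)&(h[...,2]>95)).astype(np.uint8)
    k,_,st,ce=cv2.connectedComponentsWithStats(b)
    for j in range(1,k):
        if st[j,4]>25:
            x,y,ww,hh=st[j,:4];p=np.array([x+ww/2-.5,y+hh/2-.5])+[u-r,v-r];print(n,"box",ww,hh,"area",st[j,4],"centre",cam.plane(p,zc).round(1))
W=Cam(w);S=Cam(SC);I=Cam(SI);s=cv2.imread("s9.png");i=cv2.imread("i9.png")
pale(W,w["pixels"],[557,211,16],45,16,"w");pale(S,s,[557,211,16],20,16,"s");pale(I,i,[557,211,16],20,16,"i")
# expected box sizes for the upright tea light
for n,c in(("w",W),("s",S),("i",I)):
    q=c.proj(np.r_[circ(557,211,8,19),circ(557,211,23,19)]);print(n,"exp box",np.ptp(q,axis=0).round(1))
# mill / jar: expected vs seen, by GC-free row widths of pale mill
h=cv2.cvtColor(s,cv2.COLOR_BGR2HSV)
for z in(60,110,160,200):
    q=S.proj([561.3,-94.5,z])[0];a=int(q[1]);row=h[a,int(q[0])-30:int(q[0])+30];m=np.where((row[:,1]<45)&(row[:,2]>70))[0]+int(q[0])-30
    print("mill z",z,"exp centre",q.round(1),"halfw",round(27.5*S.f/np.linalg.norm(S.p-[561,-94,z]),1),"seen",m.min() if len(m) else None,m.max() if len(m) else None,len(m))
```

```text
w box 37 40 area 469 centre [557.5 210.   16. ]
s box 18 11 area 48 centre [565.3 204.4  16. ]
s box 17 13 area 72 centre [549.8 216.7  16. ]
i box 16 6 area 48 centre [559.6 222.1  16. ]
i box 15 8 area 41 centre [549.8 198.8  16. ]
w exp box [37.3 39.4]
s exp box [20.  20.3]
i exp box [16.1 16.9]
mill z 60 exp centre [348.1 160. ] halfw 12.1 seen 336 374 12
mill z 110 exp centre [349.2 142.8] halfw 12.5 seen 333 378 3
mill z 160 exp centre [350.5 124.2] halfw 12.9 seen 324 357 2
mill z 200 exp centre [351.5 108.1] halfw 13.2 seen 349 380 23
```

Run:
```python
from h import *
def chk(n,cam,im,x,y,r,zs):
    g=np.abs(cv2.Sobel(cv2.GaussianBlur(im,(3,3),0).astype(np.float32),cv2.CV_32F,1,0)).max(2)
    for z in zs:
        d=cam.p[:2]-[x,y];t=np.r_[-d[1],d[0]]/np.hypot(*d)*r
        L,Rr=sorted(cam.proj([[x+t[0],y+t[1],z],[x-t[0],y-t[1],z]]).tolist())
        o=[]
        for e in(L,Rr):
            u,v=round(e[0]),round(e[1]);s=g[v,u-6:u+7];o.append((int(s.argmax()-6),int(s.max())))
        print(n,z,np.round([L,Rr]).tolist(),"edge offsets",o)
S,I=Cam(SC),Cam(SI);s,i=cv2.imread("s9.png"),cv2.imread("i9.png")
chk("mill s",S,s,561.3,-94.5,27.5,(60,90,120,150,180,205))
chk("mill i",I,i,561.3,-94.5,27.5,(60,90,120,150,180,205))
chk("jar s",S,s,549.3,-171.6,20.5,(50,80,100))
chk("jar i",I,i,549.3,-171.6,20.5,(50,80,100))
```

```text
mill s 60 [[336.0, 159.0], [360.0, 161.0]] edge offsets [(-2, 152), (-2, 42)]
mill s 90 [[336.0, 149.0], [361.0, 151.0]] edge offsets [(2, 129), (0, 50)]
mill s 120 [[337.0, 139.0], [362.0, 140.0]] edge offsets [(0, 165), (-2, 77)]
mill s 150 [[337.0, 127.0], [363.0, 129.0]] edge offsets [(5, 94), (-1, 150)]
mill s 180 [[337.0, 116.0], [365.0, 117.0]] edge offsets [(-6, 19), (-1, 277)]
mill s 205 [[338.0, 105.0], [366.0, 107.0]] edge offsets [(-6, 189), (-2, 266)]
mill i 60 [[373.0, 311.0], [399.0, 318.0]] edge offsets [(1, 41), (4, 98)]
mill i 90 [[374.0, 306.0], [401.0, 312.0]] edge offsets [(1, 90), (0, 120)]
mill i 120 [[375.0, 300.0], [402.0, 306.0]] edge offsets [(1, 175), (0, 108)]
mill i 150 [[376.0, 293.0], [404.0, 300.0]] edge offsets [(1, 181), (0, 110)]
mill i 180 [[377.0, 287.0], [406.0, 293.0]] edge offsets [(1, 176), (0, 120)]
mill i 205 [[378.0, 281.0], [407.0, 288.0]] edge offsets [(1, 183), (0, 143)]
jar s 50 [[361.0, 145.0], [378.0, 147.0]] edge offsets [(0, 63), (0, 166)]
jar s 80 [[362.0, 135.0], [379.0, 137.0]] edge offsets [(0, 121), (-2, 183)]
jar s 100 [[362.0, 128.0], [380.0, 130.0]] edge offsets [(1, 137), (1, 87)]
jar i 50 [[385.0, 349.0], [404.0, 355.0]] edge offsets [(2, 168), (6, 86)]
jar i 80 [[386.0, 343.0], [406.0, 350.0]] edge offsets [(4, 245), (3, 88)]
jar i 100 [[387.0, 340.0], [407.0, 346.0]] edge offsets [(3, 221), (-3, 102)]
```

The mill and jar stand upright where planned, and the tea light is within about 1 mm of the coaster centre. Mug and dish are unmoved and the robot is clear.

```bash
python3 -c "
from station import robot
print(robot.hand_in())"
```

```text
the job is handed in; nothing more can be done
None
```

I handed the job in at about 28 s of the 112 s, with every item placed as asked; the one compromise is that I laid the bar about 5 mm off-centre toward +y, because a centred bar would have lain further onto the sink rim, and its -y end may still just touch it.

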